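# Sort the reagent containers back into their trays after weighing

## Task

The weighing is done, so clear the bench: put the two squat wide-mouth jars (one is still on the balance pan) into the tray where a jar like them already stands, and the two slim narrow-mouth bottles into the tray where a bottle like them already stands. Set each one down upright on the tray floor, without dropping it or knocking it over, and do not push or tip the jar and the bottle that are already in the trays or the glass beaker on the bench.

Things in the scene. Friction and masses are not known exactly. Their poses are not given: they have to be found in the camera images.
- jar_a: Squat wide-mouth jar of white plastic with a label and a wide blue screw cap: body 54 mm diameter up to 56 mm high, cap 49 mm diameter, 80 mm high over all, closed, about 0.16 kg (0.11 to 0.23). Origin: centre of its underside; z up its axis. It stands on the balance pan, 50 mm above the bench. To be moved.
- jar_b: Squat wide-mouth jar of white plastic with a label and a wide blue screw cap: body 54 mm diameter up to 56 mm high, cap 49 mm diameter, 80 mm high over all, closed, about 0.16 kg (0.11 to 0.23). Origin: centre of its underside; z up its axis. One of four things in a row across the bench near the robot, about 100 mm apart, in any order. To be moved.
- bottle_a: Slim narrow-mouth bottle of white plastic with a label and a small blue screw cap: body 48 mm diameter, straight up to 86 mm, then a shoulder; cap 29 mm diameter; 122 mm high over all, closed, about 0.16 kg (0.11 to 0.23). Origin: centre of its underside; z up its axis. One of four things in a row across the bench near the robot, about 100 mm apart, in any order. To be moved.
- bottle_b: Slim narrow-mouth bottle of white plastic with a label and a small blue screw cap: body 48 mm diameter, straight up to 86 mm, then a shoulder; cap 29 mm diameter; 122 mm high over all, closed, about 0.16 kg (0.11 to 0.23). Origin: centre of its underside; z up its axis. One of four things in a row across the bench near the robot, about 100 mm apart, in any order. To be moved.
- tray_jars: Shallow grey plastic spill tray, fixed, 230 mm (its x) by 124 mm (its y), rim 22 mm high, walls 4 mm, inner floor 222 x 116 mm, 4 mm above the bench. Origin: centre of its underside; z up. Room for three containers in a row along x, 72 mm apart. Both trays look alike and may lie in any of three areas. Tray for jars: jar_kept stands at its +x end.
- tray_bottles: Shallow grey plastic spill tray, fixed, 230 mm (its x) by 124 mm (its y), rim 22 mm high, walls 4 mm, inner floor 222 x 116 mm, 4 mm above the bench. Origin: centre of its underside; z up. Room for three containers in a row along x, 72 mm apart. Both trays look alike and may lie in any of three areas. Tray for bottles: bottle_kept stands at its -x end.
- jar_kept: Squat wide-mouth jar of white plastic with a label and a wide blue screw cap: body 54 mm diameter up to 56 mm high, cap 49 mm diameter, 80 mm high over all, closed, about 0.16 kg (0.11 to 0.23). Origin: centre of its underside; z up its axis. Already in tray_jars, about 72 mm from the tray's centre towards its +x end; it stays there.
- bottle_kept: Slim narrow-mouth bottle of white plastic with a label and a small blue screw cap: body 48 mm diameter, straight up to 86 mm, then a shoulder; cap 29 mm diameter; 122 mm high over all, closed, about 0.16 kg (0.11 to 0.23). Origin: centre of its underside; z up its axis. Already in tray_bottles, about 72 mm from the tray's centre towards its -x end; it stays there.
- balance: Portable laboratory balance, fixed: flat ivory case 190 mm (its x) by 130 mm (its y), 38 mm high, display and keys on its -x side, round steel pan of 110 mm diameter with its centre 30 mm to +x of the origin and its top 50 mm above the bench. Origin: centre of the underside; z up. It lies in one of the three areas it shares with the trays.
- beaker: Small empty glass beaker, 50 mm diameter, 70 mm high, 0.06 kg, loose. Origin: centre of its underside. One of four things in a row across the bench near the robot, about 100 mm apart, in any order. It is to stay where it is.

How it is judged:
By the outcome, as a careful person would: the job done as asked, in the order asked, and still so for the second after the job is handed in, with the robot touching nothing.
It also fails if it takes over 109 s, if anything falls off the work surface, if the arm or the gripper's body presses on something with over 40 N, if the wrist force passes 120 N, or if a joint passes its speed limit or range.

## Robot

A 7-joint arm with a two-finger parallel gripper is mounted at the origin on the work surface. World frame = base frame: x ahead of the robot, y to its left, z up, the work surface at z = 0. Lengths are in m, angles in degrees, forces in N, time in s.
With the tool pointing down it reaches from about 0.4 to 0.875 m from the base axis. Payload 4.4 kg.
Tool frame: the origin (TCP) lies at the very end of the fingers, on their centre line; the grasp point (between the pads) lies 19 mm behind it; z points along the fingers, y is the line along which they close (so a half turn about z gives the same grasp; the last joint's range is limited). The gripper opens to 85 mm and grips with 20 to 120 N. Pads are 22 mm wide; open, the fingers measure 114 mm over their backs; the gripper's body (76 mm by 85 mm) begins 54 mm behind the grasp point. The pads swing forward as they close: fully open they stand 13 mm farther back than shut.
Start: joints at [-80.203, 36.005, 2.206, 86.941, -1.547, 57.084, -1.146], TCP at [0.152, 0.632, 0.192] pointing down, gripper open.
Joint ranges: [-175.42, 175.42], [-21.48, 121.26], [-71.46, 75.88], [10.55, 141.38], [-63.04, 243.04], [13.31, 113.54], [-168.57, 168.57]. Speed limits (degrees/s): [147.25, 147.25, 180, 180, 180, 180, 180].

## Interface

Orientations are given as a 3x3 rotation matrix whose columns are the frame's x, y, z axes.
In Python, from bench import * gives the robot as it stands. The module is installed in compiled form; this text tells all that it offers.
- The arm moves only by the tool send_rows, never from a script. Its argument "series" is a list of rows, each a list of 7 numbers: the finger opening in mm, from 0 to 85.4, then the shift along the tool's x, y, z in units of 40 mm (1.0 is 40 mm), then the turn, a rotation vector about the tool's x, y, z in units of 5 degrees (1.0 is 5 degrees). A call has 1 to 12 rows; each row shifts and turns the commanded pose from where the row before left it, along the tool's axes as they then stand; what a row does not reach is not made up. A row lasts 1/10 s, in which the tool goes at most 50 mm and 8.59 degrees, less where a joint would pass 70% of its speed; a pose out of reach is approached as far as the arm can. A call is refused whole if a number of a shift passes 1 or a number of a turn 1, either way. A call with a gripper value outside its range is refused whole. The fingers move at their own pace and stop on an object; "force" is the grip in N (left out, the last holds). Time passes only in rows, so rows that do not move let the fingers close. It gives the time, the measured TCP pose, the force, the opening and the grip force at its end, in the units of the state.
- get_obs(): the state, without advancing time (a new reading comes with each control period).
- camera(name): name is "scene" or "top"; returns (picture, depth): 384x512x3 uint8, blue, green, red; 384x512 float32, m along the optical axis (not along the pixel's ray), 0 where there is no reading.
- camera_info(name): a dict with "K" (3x3 intrinsics, pixels), "distortion" ([k1, k2, p1, p2, k3] as OpenCV has them; the pictures are not rectified), "pose" (4x4, takes a point from camera to world coordinates). Camera axes: x right, y down, z forward; pixel columns grow to the right and rows downward; lengths in m; the calibration is good to about 2 mm. A picture is of the moment at which its call begins. camera_info takes no time and is no camera call.
- close_job(): hands the job in; it is judged then, once.
Trained networks look in the newest picture that a camera, given by its name, has taken for a name from the list of things; names that differ only in an ending like _2 or _b are one class to them, and where a whole thing is asked for, a point or a joint stands for the part that bears it (a point fixed in the world has none). Each returns a list of dicts, best first, with "confidence" (0 to 1); they miss things now and then, are a little off and sometimes report something else, mostly with a low value. They report only what shows in the picture. A call takes as long as a camera call.
- search_frame(thing, camera): "extent" ([left, top, width, height] in pixels, round what is visible of it).
The state is a dict: "time_s": time; "joint_positions": joint angles; "qvel": joint speeds; "joint_torque": joint torques, N m; "tool_pos": TCP position; "eef_rot": TCP orientation; "wrist_force": force on the tool from outside, world axes, zero at the start; "moment": the same for the moment, N m; "gripper_width": opening from 0.0 (shut) to 1.0 (fully open); "grasp_force": force on a finger pad.
Only numpy, scipy, OpenCV 4.12 (cv2) and the standard library are available. Lean on these libraries where they do the work, as an engineer would, in place of code of your own. Each camera call takes 0.05 s, during which the arm holds its last target. There are 200 camera calls.

## Working session

There is one attempt and no reset: what is moved stays moved. The work goes in short steps, Python scripts to look and compute and a tool call to move; the robot and the scene stay as the last step left them, time stands still between calls to the robot, and variables do not carry over. Pictures are saved under pics/ and viewed, at most 14 in all, crops included, and the job is handed in when it is done.

Besides the shell and the picture viewer there is one more tool, called after ">>>" as a command line: name --pt "numbers of a row" for each row, then --argument value for the rest. send_rows: Moves the arm, as the interface text tells. Its arguments: {"type":"object","properties":{"series":{"type":"array"},"force":{"type":"number"}},"required":["series"]}

```bash
mkdir -p pics; ls; cat > h.py <<'E'
from bench import *
import numpy as np, cv2
def shot(n):
    im,d=camera(n); i=camera_info(n); return im,d,np.array(i["K"],float),np.array(i["distortion"],float),np.array(i["pose"],float)
def cloud(n):
    im,d,K,D,P=shot(n)
    v,u=np.mgrid[0:384,0:512]
    p=cv2.undistortPoints(np.stack([u.ravel(),v.ravel()],1).astype(np.float64)[:,None],K,D)[:,0]
    X=np.c_[p*d.reshape(-1,1),d.reshape(-1,1)]
    W=X@P[:3,:3].T+P[:3,3]
    W[d.ravel()==0]=np.nan
    return im,W.reshape(384,512,3)
E
python3 - <<'E'
from h import *
o=get_obs(); print({k:np.round(v,3).tolist() for k,v in o.items()})
ims=[]
for n in("top","scene"):
    im,W=cloud(n); np.save(n+".npy",W); cv2.imwrite(f"pics/{n}0.png",im); 
    print(n,np.round(camera_info(n)["pose"],2).tolist())
    for t in("jar_a","bottle_a","beaker","tray_jars","balance"):
        for r in search_frame(t,n): print(n,t,np.round(r["extent"]).tolist(),round(r["confidence"],2))
E
```

```text
pics
{'time_s': 0.0, 'joint_positions': [-80.2, 36.058, 2.203, 86.997, -1.546, 57.084, -1.145], 'qvel': [-0.029, 0.014, 0.012, 0.03, -0.037, 0.025, -0.03], 'joint_torque': [0.002, -56.342, 1.226, -19.344, 0.011, 0.011, -0.0], 'tool_pos': [0.152, 0.631, 0.191], 'eef_rot': [[-0.972, 0.235, -0.0], [0.235, 0.972, -0.002], [-0.0, -0.002, -1.0]], 'wrist_force': [0.456, -0.419, 0.546], 'moment': [0.002, 0.062, 0.031], 'grasp_force': 0.0, 'gripper_width': 0.997}
top [[-0.0, -1.0, 0.09, 0.48], [-1.0, 0.0, -0.01, 0.02], [0.01, -0.09, -1.0, 1.17], [0.0, 0.0, 0.0, 1.0]]
top jar_a [373.0, 197.0, 30.0, 21.0] 0.73
top jar_a [237.0, 245.0, 18.0, 19.0] 0.7
top jar_a [311.0, 237.0, 21.0, 24.0] 0.26
top bottle_a [275.0, 241.0, 14.0, 21.0] 0.76
top bottle_a [312.0, 240.0, 20.0, 17.0] 0.67
top beaker [196.0, 246.0, 20.0, 11.0] 0.83
top beaker [114.0, 184.0, 55.0, 92.0] 0.5
top tray_jars [114.0, 185.0, 58.0, 93.0] 0.65
top balance [355.0, 183.0, 52.0, 81.0] 0.93
scene [[-0.6, 0.48, -0.64, 1.39], [0.8, 0.36, -0.48, 0.64], [-0.0, -0.8, -0.6, 0.84], [0.0, 0.0, 0.0, 1.0]]
scene jar_a [281.0, 163.0, 18.0, 35.0] 0.82
scene jar_a [163.0, 132.0, 18.0, 28.0] 0.7
scene bottle_a [227.0, 140.0, 14.0, 37.0] 0.97
scene bottle_a [256.0, 146.0, 16.0, 38.0] 0.78
scene beaker [309.0, 183.0, 17.0, 28.0] 0.65
scene beaker [244.0, 173.0, 16.0, 45.0] 0.49
scene tray_jars [317.0, 206.0, 87.0, 67.0] 0.89
scene balance [142.0, 141.0, 75.0, 43.0] 0.93
```

View pics/top0.png

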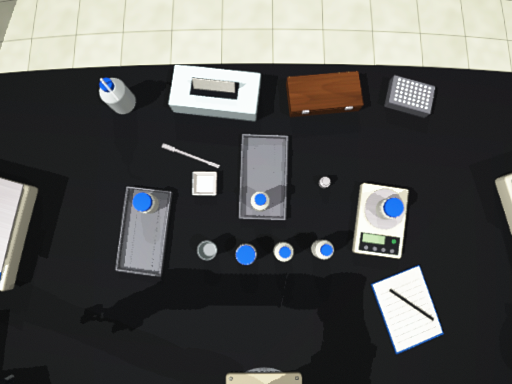

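View pics/scene0.png

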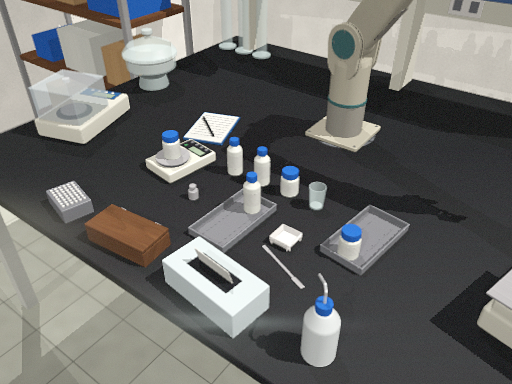

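The top view shows the jar tray on the left (kept jar at 143,202) and the bottle tray in the centre (kept bottle at 260,200). The balance is on the right with a jar at (393,207). The row reads beaker (207,250), jar_b (246,254), bottle (284,252), bottle (322,249). Next I'll measure these.

```bash
python3 - <<'E'
from h import *
print(camera_info("top")["K"])
for n in("top","scene"):
    W=np.load(n+".npy"); im=cv2.imread(f"pics/{n}0.png"); b=im[...,0].astype(int);r=im[...,2].astype(int)
    m=((b-r>90)&(np.nan_to_num(W[...,2],nan=-1)>.03)&(np.abs(W[...,1])<.5)&(W[...,0]<.8)).astype(np.uint8)
    k,l,s,c=cv2.connectedComponentsWithStats(m)
    for i in range(1,k):
        if s[i,4]<12: continue
        p=W[l==i]; z=np.nanpercentile(p[:,2],75 if n=="top" else 90); q=p[np.abs(p[:,2]-z)<.006]
        (cx,cy),rad=cv2.minEnclosingCircle(q[:,:2].astype(np.float32))
        print(n,"cap",np.round(c[i]),s[i,4],"ztop",z.round(4),"mean",q.mean(0).round(4),"circ",round(cx,4),round(cy,4),"d",round(2*rad,4), "bbox mid",((q.min(0)+q.max(0))/2).round(4)[:2])
W=np.load("top.npy")
for nm,(u0,v0,u1,v1) in dict(trayJ=(108,178,180,284),trayB=(230,128,296,226),bal=(345,176,415,264),beaker=(190,236,222,264)).items():
    p=W[v0:v1,u0:u1].reshape(-1,3); z=p[:,2]
    q=p[(z>.012)&(z<.03)] if nm[0]=="t" else p[(z>.03)&(z<.045)] if nm=="bal" else p[(z>.02)&(z<.09)]
    q=q[np.isfinite(q[:,0])]
    rc=cv2.minAreaRect(q[:,:2].astype(np.float32)*1000); print(nm,len(q),np.round(rc[0],1),np.round(rc[1],1),round(rc[2],1))
print(W[250,50:480:30,2].round(3), W[300,250].round(3))
E
```

```text
[[424.01870162   0.         259.77024076]
 [  0.         424.01870162 198.37416071]
 [  0.           0.           1.        ]]
top cap [142. 202.] 283 ztop 0.0858 mean [0.5658 0.3163 0.0846] circ 0.5662 0.3165 d 0.0499 bbox mid [0.5662 0.3163]
top cap [260. 199.] 103 ztop 0.1279 mean [0.5687 0.01   0.1266] circ 0.5686 0.0096 d 0.0288 bbox mid [0.5686 0.0096]
top cap [393. 207.] 307 ztop 0.1311 mean [ 0.5478 -0.3233  0.13  ] circ 0.5474 -0.3235 d 0.0505 bbox mid [ 0.5466 -0.3244]
top cap [245. 255.] 299 ztop 0.0818 mean [0.43   0.0479 0.0804] circ 0.4305 0.0479 d 0.049 bbox mid [0.4306 0.0478]
top cap [326. 250.] 110 ztop 0.123 mean [ 0.4435 -0.1533  0.122 ] circ 0.4435 -0.1536 d 0.0287 bbox mid [ 0.4438 -0.1538]
top cap [285. 252.] 104 ztop 0.1237 mean [ 0.4384 -0.0499  0.1224] circ 0.4383 -0.0502 d 0.0275 bbox mid [ 0.4385 -0.0502]
scene cap [170. 136.] 171 ztop 0.1307 mean [ 0.549  -0.3228  0.129 ] circ 0.5485 -0.3243 d 0.0546 bbox mid [ 0.5482 -0.3251]
scene cap [234. 141.] 76 ztop 0.1224 mean [ 0.4463 -0.1523  0.1205] circ 0.4457 -0.1499 d 0.0354 bbox mid [ 0.4451 -0.1499]
scene cap [262. 151.] 85 ztop 0.1228 mean [ 0.4399 -0.0493  0.1209] circ 0.4404 -0.0492 d 0.032 bbox mid [ 0.4389 -0.0492]
scene cap [290. 172.] 191 ztop 0.0809 mean [0.434  0.0486 0.0792] circ 0.4315 0.0481 d 0.0525 bbox mid [0.4318 0.0471]
scene cap [251. 177.] 105 ztop 0.1267 mean [0.5715 0.0103 0.1249] circ 0.571 0.0089 d 0.0301 bbox mid [0.5705 0.0092]
scene cap [351. 232.] 294 ztop 0.0852 mean [0.5689 0.3172 0.0834] circ 0.5683 0.3158 d 0.0523 bbox mid [0.5677 0.3158]
trayJ 665 [491.3 328.2] [129.8 234. ] 83.5
trayB 587 [640.1   0.7] [127.3 233.6] 88.0
bal 1978 [ 518.8 -317.9] [131.5 191.1] 81.7
beaker 144 [440.5 147.3] [48.9 44.4] 1.7
[ 0.003 -0.001  0.004  0.009  0.001  0.049 -0.    -0.001  0.096  0.11
 -0.003  0.043  0.    -0.    -0.   ] [0.303 0.037 0.   ]
```

>>> send_rows --force 40 --pt "85 0 0 0 0 0 -0.68" --pt "85 0 0 0 0 0 -0.68" --pt "85 0 0 0 0 0 -0.68" --pt "85 0 0 0 0 0 -0.68" --pt "75 -0.7 -0.5 0 0 0 0" --pt "75 -0.8 -0.5 0 0 0 0" --pt "75 -0.8 -0.6 0 0 0 0" --pt "75 -0.8 -0.6 0 0 0 0" --pt "75 -0.8 -0.6 0 0 0 0" --pt "75 -0.8 -0.6 0 0 0 0" --pt "75 -0.8 -0.6 0 0 0 0" --pt "75 0 0 0 0 0 0"

```text
time_s: 1.8
tool_pos: [0.3797, 0.4663, 0.1924]
eef_rot: [[-1.0, 0.01, 0.004], [0.01, 1.0, -0.003], [-0.005, -0.003, -1.0]]
wrist_force: [0.7, -0.2, 0.2]
gripper_width: 0.878
grasp_force: 0.0
```

>>> send_rows --pt "75 -0.3 -0.6 0 0 0 -0.1" --pt "75 -0.3 -0.9 0 0 0 0" --pt "75 -0.3 -0.9 0 0 0 0" --pt "75 -0.3 -0.9 0 0 0 0" --pt "75 0 -0.9 0 0 0 0" --pt "75 0 -0.9 0 0 0 0" --pt "75 0 -0.9 0 0 0 0" --pt "75 0 -0.9 0 0 0 0" --pt "75 0 -0.9 0 0 0 0" --pt "75 0 -0.9 0 0 0 0" --pt "75 0 -0.9 0 0 0 0" --pt "75 0 -0.5 0 0 0 0"

```text
time_s: 3.0
tool_pos: [0.4239, 0.0657, 0.1925]
eef_rot: [[-1.0, -0.006, 0.0], [-0.006, 1.0, -0.001], [-0.0, -0.001, -1.0]]
wrist_force: [0.1, 1.2, 0.3]
gripper_width: 0.879
grasp_force: 0.0
```

>>> send_rows --pt "75 -0.1 0 0.3 0 0 0.05" --pt "75 0 0 0.5 0 0 0" --pt "75 0 0 0.5 0 0 0" --pt "75 0 0 0.3 0 0 0" --pt "75 0 0 0 0 0 0" --pt "75 0 0 0 0 0 0"

```text
time_s: 3.6
tool_pos: [0.4283, 0.0687, 0.1285]
eef_rot: [[-1.0, -0.005, 0.0], [-0.005, 1.0, 0.0], [-0.0, 0.0, -1.0]]
wrist_force: [1.7, 0.1, 0.6]
gripper_width: 0.876
grasp_force: 0.0
```

>>> send_rows --pt "75 -0.07 -0.52 0.2 0 0 0" --pt "75 0 0 0.2 0 0 0" --pt "75 0 0 0 0 0 0" --pt "75 0 0 0 0 0 0"

```text
time_s: 4.0
tool_pos: [0.4311, 0.0484, 0.1125]
eef_rot: [[-1.0, -0.006, 0.0], [-0.006, 1.0, 0.001], [-0.0, 0.001, -1.0]]
wrist_force: [0.3, 0.2, 0.2]
gripper_width: 0.874
grasp_force: 0.0
```

>>> send_rows --pt "75 0 0 0.5 0 0 0" --pt "75 0 0 0.6 0 0 0" --pt "75 0 0 0.6 0 0 0" --pt "75 0 0 0.4 0 0 0" --pt "75 0 0 0.2 0 0 0" --pt "75 0 0 0 0 0 0" --pt "45 0 0 0 0 0 0" --pt "45 0 0 0 0 0 0" --pt "45 0 0 0 0 0 0" --pt "45 0 0 0 0 0 0" --pt "45 0 0 0 0 0 0"

```text
time_s: 5.1
tool_pos: [0.4318, 0.0477, 0.0213]
eef_rot: [[-1.0, -0.005, 0.002], [-0.005, 1.0, 0.0], [-0.002, 0.0, -1.0]]
wrist_force: [-0.5, 0.2, 6.2]
gripper_width: 0.56
grasp_force: 40.5
```

```bash
python3 - <<'E'
from h import *
im,W=cloud("scene"); c=im[90:240,200:380]; cv2.imwrite("pics/s1.png",cv2.resize(c,None,fx=4,fy=4,interpolation=2))
print(get_obs()["gripper_width"])
E
```

```text
0.5542837069377126
```

View pics/s1.png

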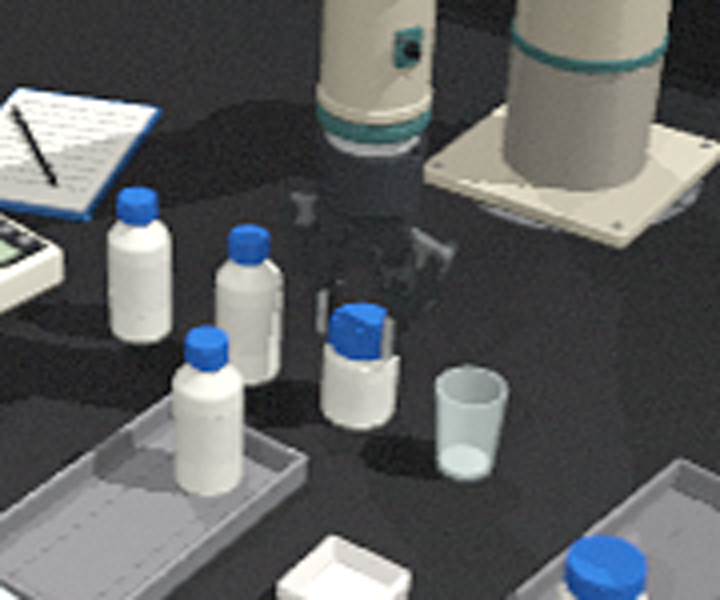

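```bash
python3 - <<'E'
from h import *
for n in("scene","top"):
    im,W=cloud(n); x,y,z=np.moveaxis(W,-1,0)
    for z0 in range(0,150,10):
        m=(abs(x-.431)<.03)&(abs(y-.048)<.075)&(z>z0/1000)&(z<(z0+10)/1000)
        print(n,z0,m.sum(),np.histogram(y[m]-.048,np.arange(-.075,.08,.01))[0])
im,W=cloud("scene"); c=im[150:210,260:330]; c=cv2.resize(c,None,fx=8,fy=8,interpolation=2); c=(255*(c/255.)**.45).astype(np.uint8); cv2.imwrite("pics/s2.png",c)
E
```

```text
scene 0 189 [20 16 18  6  6  5  7  9 11 26 13 16 15 13  8]
scene 10 46 [ 2  0  0  0  0  1  8  8  8 18  1  0  0  0  0]
scene 20 47 [ 1  0  0  0  0  4  6  4 12 18  2  0  0  0  0]
scene 30 53 [ 1  0  0  0  0  3  7  9 11 17  5  0  0  0  0]
scene 40 49 [ 0  0  0  0  0  2  3  8 10 21  4  0  0  0  1]
scene 50 61 [ 2  0  0  0  0  5  9 11 16 16  2  0  0  0  0]
scene 60 48 [ 1  0  0  0  3  3  6  6 10 10  7  0  0  0  2]
scene 70 114 [ 1  0  0  3  9 10 19 25 21 10 13  3  0  0  0]
scene 80 90 [ 0  0  0  3  9 13 16 15 11  5 11  7  0  0  0]
scene 90 39 [ 0  0  0  2 16  4  0  0  0  2  9  6  0  0  0]
scene 100 40 [ 0  0  0  4 16  4  0  0  0  0 10  4  2  0  0]
scene 110 99 [ 0  3 18  8 14  3  0  0  0  4 20 10 16  3  0]
scene 120 83 [ 0  3 24  1  4  5  0  1  0  6 24  0  9  6  0]
scene 130 108 [ 0  6 17  0  4 11  7  5  1 17 19  0  8 13  0]
scene 140 97 [ 2  6 14  0  2  5 12  6  6 13  8  0  5 18  0]
top 0 79 [33 25 15  6  0  0  0  0  0  0  0  0  0  0  0]
top 10 2 [2 0 0 0 0 0 0 0 0 0 0 0 0 0 0]
top 20 0 [0 0 0 0 0 0 0 0 0 0 0 0 0 0 0]
top 30 0 [0 0 0 0 0 0 0 0 0 0 0 0 0 0 0]
top 40 0 [0 0 0 0 0 0 0 0 0 0 0 0 0 0 0]
top 50 0 [0 0 0 0 0 0 0 0 0 0 0 0 0 0 0]
top 60 2 [2 0 0 0 0 0 0 0 0 0 0 0 0 0 0]
top 70 4 [4 0 0 0 0 0 0 0 0 0 0 0 0 0 0]
top 80 0 [0 0 0 0 0 0 0 0 0 0 0 0 0 0 0]
top 90 0 [0 0 0 0 0 0 0 0 0 0 0 0 0 0 0]
top 100 0 [0 0 0 0 0 0 0 0 0 0 0 0 0 0 0]
top 110 3 [0 0 3 0 0 0 0 0 0 0 0 0 0 0 0]
top 120 2 [0 0 2 0 0 0 0 0 0 0 0 0 0 0 0]
top 130 7 [0 0 7 0 0 0 0 0 0 0 0 0 0 0 0]
top 140 4 [0 1 3 0 0 0 0 0 0 0 0 0 0 0 0]
```

View pics/s2.png

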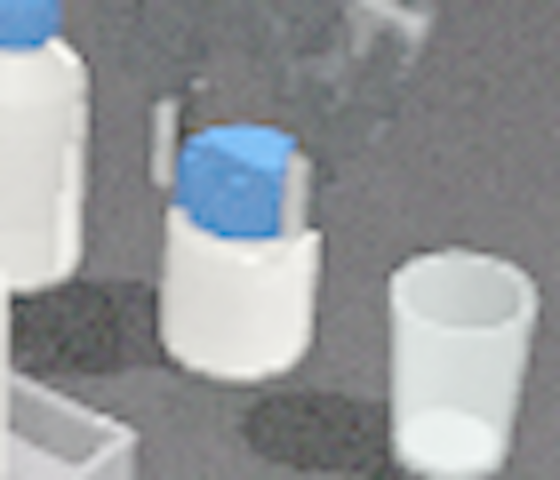

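Contrary to the stated geometry, the image shows the fingertips at z≈0.057, on the cap and about 36 mm above the reported TCP. The cap grip is sound at 40 N, so I'll lift it a little and check.

>>> send_rows --pt "45 0 0 -0.2 0 0 0" --pt "45 0 0 -0.5 0 0 0" --pt "45 0 0 -0.6 0 0 0" --pt "45 0 0 -0.6 0 0 0" --pt "45 0 0 -0.5 0 0 0" --pt "45 0 0 -0.3 0 0 0" --pt "45 0 0 0 0 0 0" --pt "45 0 0 0 0 0 0"

```text
time_s: 6.1
tool_pos: [0.4308, 0.0476, 0.1284]
eef_rot: [[-1.0, -0.005, 0.0], [-0.005, 1.0, 0.0], [-0.0, 0.0, -1.0]]
wrist_force: [-0.4, 0.8, -1.2]
gripper_width: 0.556
grasp_force: 41.8
```

```bash
python3 - <<'E'
from h import *
im,W=cloud("scene"); c=im[80:240,200:360]; c=cv2.resize(c,None,fx=3.7,fy=3.7,interpolation=2); c=(255*(c/255.)**.5).astype(np.uint8); cv2.imwrite("pics/s3.png",c)
o=get_obs();print(o["tool_pos"],o["grasp_force"],o["gripper_width"],o["wrist_force"])
x,y,z=np.moveaxis(W,-1,0)
for z0 in range(90,250,10):
    m=(abs(x-.431)<.03)&(abs(y-.048)<.075)&(z>z0/1000)&(z<(z0+10)/1000)
    print(z0,m.sum(),np.histogram(y[m]-.048,np.arange(-.075,.08,.01))[0], x[m].min() if m.any() else 0, x[m].max() if m.any() else 0)
E
```

```text
[0.43041956 0.04748778 0.12793307] 41.830217242240906 0.5575195285467591 [-0.25240857  0.30991284 -2.04030037]
90 0 [0 0 0 0 0 0 0 0 0 0 0 0 0 0 0] 0 0
100 11 [0 0 0 0 1 1 1 2 1 5 0 0 0 0 0] 0.42840955854606333 0.4568473536086656
110 56 [ 0  0  0  0  0  4  8  8 12 22  2  0  0  0  0] 0.42153347763618787 0.45798885190677685
120 52 [ 0  0  0  0  0  2  7  9 13 20  1  0  0  0  0] 0.4257838617754258 0.45842021576284675
130 56 [ 0  0  0  0  0  3  4 10 10 25  4  0  0  0  0] 0.4162371915236698 0.4596940440510636
140 56 [ 0  0  0  0  0  4  8  7 13 18  6  0  0  0  0] 0.4192718247178058 0.45960865479572555
150 59 [ 0  0  0  0  0  4  7  9 12 24  3  0  0  0  0] 0.42255922449907724 0.4596518771130663
160 59 [ 0  0  0  0  0  4 11 11 10 22  1  0  0  0  0] 0.4242404403865029 0.45819102617473517
170 60 [ 0  0  0  0  4  5  6 12 14 10  7  2  0  0  0] 0.4280492536672441 0.45746310696428794
180 175 [ 0  0  0  4 12 22 32 38 29 14 14 10  0  0  0] 0.4072471881190044 0.4589280178396098
190 44 [ 0  0  0  3 11  6  0  0  0  2 14  8  0  0  0] 0.422577937093484 0.446682119909274
200 42 [ 0  0  0  1 14  7  0  0  0  4 10  6  0  0  0] 0.4199791656152164 0.44629673896416766
210 64 [ 0  0  5  5 21  3  0  0  0  3 11 10  6  0  0] 0.41709220894385335 0.44769777727390203
220 112 [ 0  5 23 10  9  5  0  0  0  6 25  5 17  7  0] 0.41901395262864227 0.4463621082313658
230 102 [ 0  7 20  0  2 12  0  0  1 12 26  0  9 13  0] 0.41329404841212414 0.45158263797203047
240 126 [ 0  7 21  0  3 14 11 10  3 18 15  0  8 16  0] 0.4141959872564954 0.45268389723793423
```

View pics/s3.png

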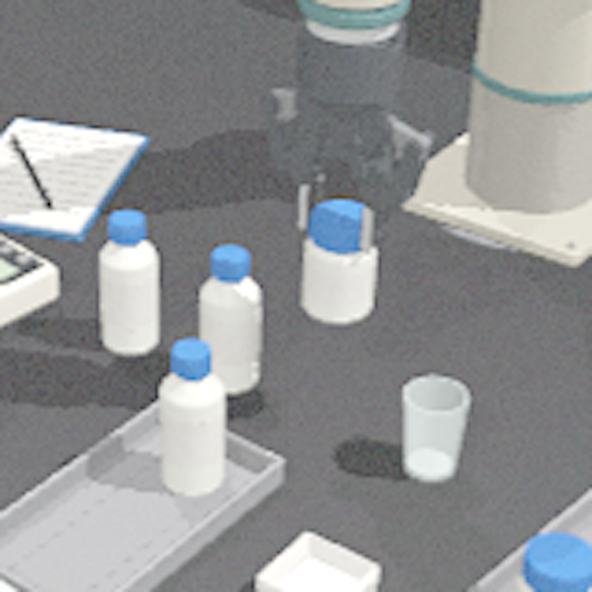

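The jar is lifted upright, its underside at tool z − 0.021. I'll carry it to the middle slot of the jar tray.

>>> send_rows --pt "45 -0.1 0.3 0 0 0 0" --pt "45 -0.2 0.6 0 0 0 0" --pt "45 -0.2 0.7 0 0 0 0" --pt "45 -0.2 0.8 0 0 0 0" --pt "45 -0.2 0.8 0 0 0 0" --pt "45 -0.2 0.8 0 0 0 0" --pt "45 -0.2 0.8 0 0 0 0" --pt "45 -0.2 0.8 0 0 0 0" --pt "45 -0.05 0.7 0 0 0 0" --pt "45 0 0.5 0 0 0 0" --pt "45 0 0.2 0 0 0 0" --pt "45 0 0 0 0 0 0"

```text
time_s: 7.35
tool_pos: [0.4907, 0.3287, 0.1275]
eef_rot: [[-1.0, -0.007, -0.001], [-0.007, 1.0, -0.001], [0.001, -0.001, -1.0]]
wrist_force: [0.2, -0.6, -1.4]
gripper_width: 0.559
grasp_force: 41.8
```

>>> send_rows --pt "45 0 0 0 0 0 0" --pt "45 0 0 0 0 0 0"

```text
time_s: 7.55
tool_pos: [0.4919, 0.3258, 0.1282]
eef_rot: [[-1.0, -0.003, -0.0], [-0.003, 1.0, -0.001], [0.0, -0.001, -1.0]]
wrist_force: [0.1, 0.5, -1.8]
gripper_width: 0.557
grasp_force: 41.8
```

>>> send_rows --pt "45 0 0 0.4 0 0 0" --pt "45 0 0 0.6 0 0 0" --pt "45 0 0 0.6 0 0 0" --pt "45 0 0 0.5 0 0 0" --pt "45 0 0 0.25 0 0 0" --pt "45 0 0 0.1 0 0 0" --pt "45 0 0 0.06 0 0 0" --pt "45 0 0 0 0 0 0" --pt "45 0 0 0 0 0 0"

```text
time_s: 8.45
tool_pos: [0.4922, 0.3283, 0.0287]
eef_rot: [[-1.0, -0.005, 0.001], [-0.005, 1.0, 0.001], [-0.001, 0.001, -1.0]]
wrist_force: [0.1, 0.1, -1.6]
gripper_width: 0.556
grasp_force: 41.8
```

>>> send_rows --pt "45 0 0 0.05 0 0 0" --pt "45 0 0 0.03 0 0 0" --pt "45 0 0 0 0 0 0"

```text
time_s: 8.75
tool_pos: [0.4921, 0.3281, 0.0254]
eef_rot: [[-1.0, -0.005, 0.001], [-0.005, 1.0, 0.001], [-0.001, 0.001, -1.0]]
wrist_force: [0.1, -0.7, 4.5]
gripper_width: 0.556
grasp_force: 42.2
```

>>> send_rows --pt "60 0 0 0 0 0 0" --pt "75 0 0 0 0 0 0" --pt "75 0 0 0 0 0 0" --pt "75 0 0 0 0 0 0" --pt "75 0 0 -0.3 0 0 0" --pt "75 0 0 -0.5 0 0 0" --pt "75 0 0 -0.7 0 0 0" --pt "75 0 0 -0.7 0 0 0" --pt "75 0 0 -0.7 0 0 0" --pt "75 0 -0.3 -0.2 0 0 0" --pt "75 0 -0.6 0 0 0 0" --pt "75 0 -0.9 0 0 0 0"

```text
time_s: 9.95
tool_pos: [0.4916, 0.2565, 0.149]
eef_rot: [[-1.0, -0.008, 0.001], [-0.008, 1.0, 0.001], [-0.001, 0.001, -1.0]]
wrist_force: [0.5, -0.9, 0.1]
gripper_width: 0.877
grasp_force: 0.0
```

>>> send_rows --pt "75 -0.1 -0.9 0 0 0 0" --pt "75 -0.1 -0.9 0 0 0 0" --pt "75 -0.1 -0.9 0 0 0 0" --pt "75 -0.1 -0.9 0 0 0 0" --pt "75 -0.1 -0.9 0 0 0 0" --pt "75 -0.1 -0.9 0 0 0 0" --pt "75 -0.1 -0.9 0 0 0 0" --pt "75 -0.1 -0.9 0 0 0 0" --pt "75 -0.1 -0.9 0 0 0 0" --pt "75 -0.1 -0.9 0 0 0 0" --pt "75 -0.1 -0.9 0 0 0 0" --pt "75 -0.1 -0.9 0 0 0 0"

```text
time_s: 11.15
tool_pos: [0.5409, -0.1779, 0.1483]
eef_rot: [[-1.0, -0.004, -0.001], [-0.004, 1.0, -0.0], [0.001, 0.0, -1.0]]
wrist_force: [0.8, 0.1, -1.0]
gripper_width: 0.878
grasp_force: 0.0
```

>>> send_rows --pt "75 -0.1 -0.9 0 0 0 0" --pt "75 -0.1 -0.9 0 0 0 0" --pt "75 0 -0.5 0 0 0 0" --pt "75 0 0 0 0 0 0" --pt "75 0 0 0 0 0 0" --pt "75 0 0 0 0 0 0"

```text
time_s: 11.75
tool_pos: [0.5503, -0.2658, 0.1484]
eef_rot: [[-1.0, -0.007, -0.001], [-0.007, 1.0, 0.002], [0.001, 0.002, -1.0]]
wrist_force: [0.2, 1.0, 0.9]
gripper_width: 0.879
grasp_force: 0.0
```

```bash
python3 - <<'E'
from h import *
im,W=cloud("top"); cv2.imwrite("pics/t2.png",im[100:300,80:440].repeat(2,0).repeat(2,1))
print(np.round(get_obs()["joint_positions"]))
E
```

```text
[ 23.  36.   0.  96.  -0.  48. 114.]
```

View pics/t2.png

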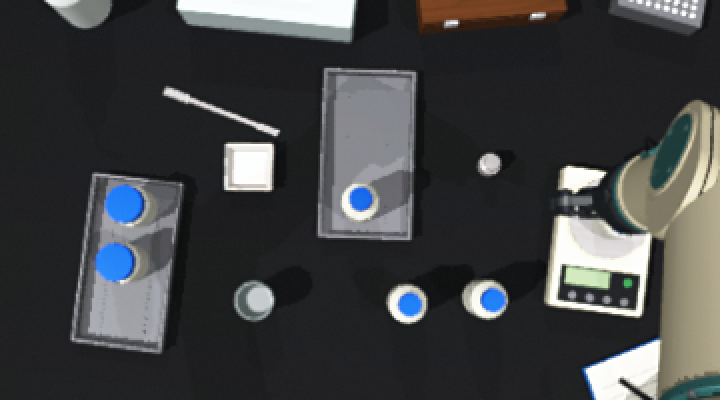

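The first jar stands upright in the middle slot of the tray (115,262 in the crop), and nothing else has moved. Next is jar_a.

>>> send_rows --pt "75 0.03 -0.6 0 0 0 0" --pt "75 0.02 -0.6 0 0 0 0" --pt "75 0 -0.24 0 0 0 0" --pt "75 0 0 0 0 0 0" --pt "75 0 0 0 0 0 0" --pt "75 0 0 0.2 0 0 0" --pt "75 0 0 0.2 0 0 0" --pt "75 0 0 0 0 0 0"

```text
time_s: 12.6
tool_pos: [0.5479, -0.3238, 0.1308]
eef_rot: [[-1.0, -0.006, -0.003], [-0.006, 1.0, 0.002], [0.003, 0.002, -1.0]]
wrist_force: [-1.1, 0.9, 0.1]
gripper_width: 0.881
grasp_force: 0.0
```

>>> send_rows --pt "75 0 0 0.4 0 0 0" --pt "75 0 0 0.5 0 0 0" --pt "75 0 0 0.35 0 0 0" --pt "75 0 0 0.15 0 0 0" --pt "75 0 0 0 0 0 0" --pt "75 0 0 0 0 0 0" --pt "45 0 0 0 0 0 0" --pt "45 0 0 0 0 0 0" --pt "45 0 0 0 0 0 0" --pt "45 0 0 0 0 0 0" --pt "45 0 0 0 0 0 0"

```text
time_s: 13.7
tool_pos: [0.5494, -0.3257, 0.0777]
eef_rot: [[-1.0, -0.005, 0.001], [-0.005, 1.0, -0.001], [-0.001, -0.001, -1.0]]
wrist_force: [-1.1, 0.9, 6.6]
gripper_width: 0.549
grasp_force: 41.0
```

>>> send_rows --pt "45 0 0 -0.2 0 0 0" --pt "45 0 0 -0.5 0 0 0" --pt "45 0 0 -0.7 0 0 0" --pt "45 0 0 -0.7 0 0 0" --pt "45 0 0 -0.5 0 0 0" --pt "45 0 0 -0.2 0 0 0" --pt "45 0 0.2 0 0 0 0" --pt "45 0.1 0.4 0 0 0 0" --pt "45 0.2 0.6 0 0 0 0" --pt "45 0.2 0.8 0 0 0 0" --pt "45 0.2 0.8 0 0 0 0" --pt "45 0.2 0.8 0 0 0 0"

```text
time_s: 14.9
tool_pos: [0.5103, -0.1792, 0.1869]
eef_rot: [[-1.0, -0.005, -0.003], [-0.005, 1.0, 0.001], [0.003, 0.001, -1.0]]
wrist_force: [-0.3, 0.1, -1.8]
gripper_width: 0.553
grasp_force: 41.6
```

>>> send_rows --pt "45 0.2 0.8 0 0 0 0" --pt "45 0.2 0.8 0 0 0 0" --pt "45 0.2 0.8 0 0 0 0" --pt "45 0.2 0.8 0 0 0 0" --pt "45 0.2 0.8 0 0 0 0" --pt "45 0.2 0.8 0 0 0 0" --pt "45 0.2 0.8 0 0 0 0" --pt "45 0.2 0.8 0 0 0 0" --pt "45 0.2 0.8 0 0 0 0" --pt "45 0.2 0.8 0 0 0 0" --pt "45 0.1 0.8 0 0 0 0" --pt "45 0.1 0.8 0 0 0 0"

```text
time_s: 16.1
tool_pos: [0.4202, 0.2031, 0.1874]
eef_rot: [[-1.0, -0.006, -0.003], [-0.006, 1.0, -0.001], [0.003, -0.001, -1.0]]
wrist_force: [1.0, -0.3, -2.1]
gripper_width: 0.552
grasp_force: 41.6
```

>>> send_rows --pt "45 0.1 0.8 0 0 0 0" --pt "45 0 0.8 0 0 0 0" --pt "45 0 0.5 0 0 0 0" --pt "45 0 0.2 0 0 0 0" --pt "45 0 0 0 0 0 0" --pt "45 0 0 0 0 0 0"

```text
time_s: 16.7
tool_pos: [0.4173, 0.2922, 0.1879]
eef_rot: [[-1.0, -0.004, -0.001], [-0.004, 1.0, -0.002], [0.001, -0.002, -1.0]]
wrist_force: [-0.7, -0.9, -2.3]
gripper_width: 0.555
grasp_force: 41.6
```

>>> send_rows --pt "45 -0.04 0.4 0 0 0 0" --pt "45 -0.04 0.5 0 0 0 0" --pt "45 0 0.2 0.2 0 0 0" --pt "45 0 0 0.5 0 0 0" --pt "45 0 0 0.7 0 0 0" --pt "45 0 0 0.7 0 0 0" --pt "45 0 0 0.7 0 0 0" --pt "45 0 0 0.4 0 0 0" --pt "45 0 0 0.2 0 0 0" --pt "45 0 0 0.1 0 0 0" --pt "45 0 0 0 0 0 0" --pt "45 0 0 0 0 0 0"

```text
time_s: 17.9
tool_pos: [0.4213, 0.3384, 0.0493]
eef_rot: [[-1.0, -0.005, 0.001], [-0.005, 1.0, 0.001], [-0.001, 0.001, -1.0]]
wrist_force: [-1.5, -0.1, -1.6]
gripper_width: 0.548
grasp_force: 41.7
```

>>> send_rows --pt "45 0 -0.05 0.15 0 0 0" --pt "45 0 0 0.15 0 0 0" --pt "45 0 0 0.08 0 0 0" --pt "45 0 0 0.05 0 0 0" --pt "45 0 0 0 0 0 0" --pt "45 0 0 0 0 0 0"

```text
time_s: 18.5
tool_pos: [0.4205, 0.3358, 0.0317]
eef_rot: [[-1.0, -0.005, -0.0], [-0.005, 1.0, -0.0], [0.0, -0.0, -1.0]]
wrist_force: [-1.3, -0.9, 5.1]
gripper_width: 0.553
grasp_force: 42.2
```

>>> send_rows --pt "60 0 0 0 0 0 0" --pt "75 0 0 0 0 0 0" --pt "75 0 0 0 0 0 0" --pt "75 0 0 0 0 0 0" --pt "75 0 0 -0.3 0 0 0" --pt "75 0 0 -0.6 0 0 0" --pt "75 0 0 -0.8 0 0 0" --pt "75 0 0 -0.8 0 0 0" --pt "75 0 0 -0.8 0 0 0" --pt "75 0 -0.5 -0.4 0 0 0" --pt "75 -0.1 -0.8 0 0 0 0" --pt "75 -0.1 -0.9 0 0 0 0"

```text
time_s: 19.7
tool_pos: [0.4296, 0.2483, 0.1811]
eef_rot: [[-1.0, -0.007, 0.003], [-0.007, 1.0, 0.002], [-0.003, 0.002, -1.0]]
wrist_force: [0.9, 0.4, -0.1]
gripper_width: 0.879
grasp_force: 0.0
```

>>> send_rows --pt "75 -0.1 -0.9 0 0 0 0" --pt "75 -0.1 -0.9 0 0 0 0" --pt "75 0 -0.9 0 0 0 0" --pt "75 0 -0.9 0 0 0 0" --pt "75 0 -0.9 0 0 0 0" --pt "75 0 -0.9 0 0 0 0" --pt "75 0 -0.9 0 0 0 0" --pt "75 0 -0.7 0 0 0 0" --pt "75 0 -0.3 0 0 0 0" --pt "75 0 0 0 0 0 0" --pt "75 0 0 0 0 0 0"

```text
time_s: 20.8
tool_pos: [0.4388, -0.0426, 0.1797]
eef_rot: [[-1.0, -0.006, 0.0], [-0.006, 1.0, 0.001], [-0.0, 0.001, -1.0]]
wrist_force: [-0.2, 0.3, 0.0]
gripper_width: 0.876
grasp_force: 0.0
```

>>> send_rows --pt "75 0 -0.18 0.1 0 0 0" --pt "75 0 0 0.4 0 0 0" --pt "75 0 0 0.6 0 0 0" --pt "75 0 0 0.4 0 0 0" --pt "75 0 0 0 0 0 0" --pt "75 0 0 0 0 0 0"

```text
time_s: 21.4
tool_pos: [0.4386, -0.0505, 0.1193]
eef_rot: [[-1.0, -0.006, -0.001], [-0.006, 1.0, 0.0], [0.001, 0.0, -1.0]]
wrist_force: [0.1, 0.4, 0.6]
gripper_width: 0.88
grasp_force: 0.0
```

>>> send_rows --pt "75 0 0 0.4 0 0 0" --pt "75 0 0 0.6 0 0 0" --pt "75 0 0 0.6 0 0 0" --pt "75 0 0 0.5 0 0 0" --pt "75 0 0 0.28 0 0 0" --pt "75 0 0 0.1 0 0 0" --pt "75 0 0 0 0 0 0" --pt "45 0 0 0 0 0 0" --pt "45 0 0 0 0 0 0" --pt "45 0 0 0 0 0 0" --pt "45 0 0 0 0 0 0" --pt "45 0 0 0 0 0 0"

```text
time_s: 22.6
tool_pos: [0.4394, -0.0512, 0.0212]
eef_rot: [[-1.0, -0.005, 0.002], [-0.005, 1.0, -0.0], [-0.002, -0.0, -1.0]]
wrist_force: [-0.5, 0.3, 5.7]
gripper_width: 0.552
grasp_force: 40.4
```

```bash
python3 - <<'E'
from h import *
im,W=cloud("scene"); c=im[80:230,180:360]; c=cv2.resize(c,None,fx=4,fy=4,interpolation=2); c=(255*(c/255.)**.5).astype(np.uint8); cv2.imwrite("pics/s4.png",c)
E
```

```text
(no output)
```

View pics/s4.png

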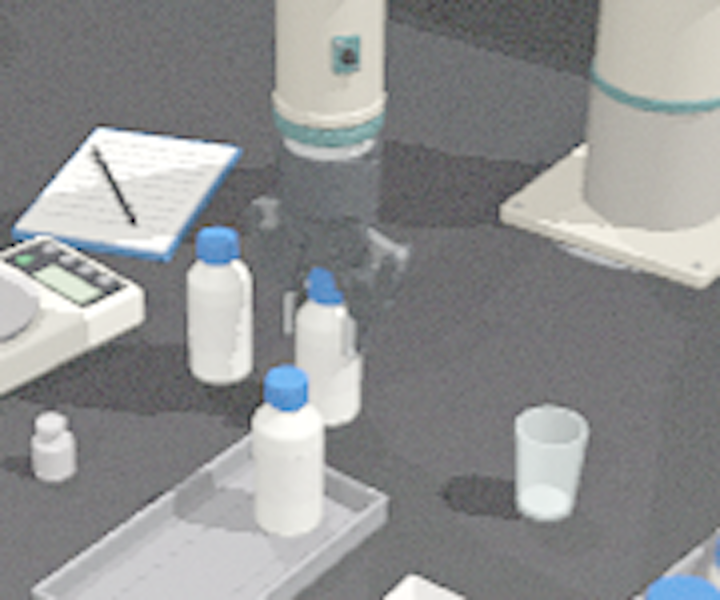

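The pads grip the straight part of the bottle body. Now I'll carry it to the far slot.

>>> send_rows --pt "45 0 0 -0.2 0 0 0" --pt "45 0 0 -0.5 0 0 0" --pt "45 0 0 -0.8 0 0 0" --pt "45 0 0 -0.8 0 0 0" --pt "45 0 0 -0.7 0 0 0" --pt "45 0 0 -0.4 0 0 0" --pt "45 0 0 -0.2 0 0 0" --pt "45 0 0 0 0 0 0" --pt "45 -0.2 0 0 0 0 0" --pt "45 -0.4 0 0 0 0 0" --pt "45 -0.6 0 0 0 0 0" --pt "45 -0.7 0 0 0 0 0"

```text
time_s: 23.85
tool_pos: [0.5145, -0.0507, 0.1628]
eef_rot: [[-1.0, -0.005, -0.003], [-0.005, 1.0, 0.0], [0.003, 0.0, -1.0]]
wrist_force: [0.4, -0.2, -2.2]
gripper_width: 0.552
grasp_force: 41.6
```

>>> send_rows --pt "45 -0.7 0 0 0 0 0" --pt "45 -0.7 0.1 0 0 0 0" --pt "45 -0.7 0.2 0 0 0 0" --pt "45 -0.7 0.2 0 0 0 0" --pt "45 -0.7 0.2 0 0 0 0" --pt "45 -0.6 0.2 0 0 0 0" --pt "45 -0.5 0.2 0 0 0 0" --pt "45 -0.2 0.1 0 0 0 0" --pt "45 0 0 0 0 0 0" --pt "45 0 0 0 0 0 0"

```text
time_s: 24.85
tool_pos: [0.705, -0.0024, 0.163]
eef_rot: [[-1.0, -0.005, -0.003], [-0.005, 1.0, -0.001], [0.003, -0.001, -1.0]]
wrist_force: [0.2, 0.1, -3.3]
gripper_width: 0.545
grasp_force: 41.6
```

>>> send_rows --pt "45 -0.12 0 0.2 0 0 0" --pt "45 0 0 0.5 0 0 0" --pt "45 0 0 0.7 0 0 0" --pt "45 0 0 0.7 0 0 0" --pt "45 0 0 0.6 0 0 0" --pt "45 0 0 0.3 0 0 0" --pt "45 0 0 0.15 0 0 0" --pt "45 0 0 0.05 0 0 0" --pt "45 0 0 0 0 0 0" --pt "45 0 0 0 0 0 0"

```text
time_s: 25.85
tool_pos: [0.7123, -0.0018, 0.0376]
eef_rot: [[-1.0, -0.005, 0.002], [-0.005, 1.0, 0.0], [-0.002, 0.0, -1.0]]
wrist_force: [0.2, -1.0, -2.7]
gripper_width: 0.549
grasp_force: 41.6
```

>>> send_rows --pt "45 0.05 0 0.12 0 0 0" --pt "45 0 0 0.1 0 0 0" --pt "45 0 0 0.05 0 0 0" --pt "45 0 0 0.04 0 0 0" --pt "45 0 0 0 0 0 0" --pt "45 0 0 0 0 0 0"

```text
time_s: 26.45
tool_pos: [0.7091, -0.0018, 0.0254]
eef_rot: [[-1.0, -0.005, -0.0], [-0.005, 1.0, 0.0], [0.0, 0.0, -1.0]]
wrist_force: [-3.4, -1.1, 7.4]
gripper_width: 0.548
grasp_force: 42.8
```

>>> send_rows --pt "60 0 0 0 0 0 0" --pt "75 0 0 0 0 0 0" --pt "75 0 0 0 0 0 0" --pt "75 0 0 0 0 0 0" --pt "75 0 0 -0.4 0 0 0" --pt "75 0 0 -0.8 0 0 0" --pt "75 0 0 -0.8 0 0 0" --pt "75 0 0 -0.8 0 0 0" --pt "75 0 0 -0.7 0 0 0" --pt "75 0.2 -0.4 -0.2 0 0 0" --pt "75 0.5 -0.7 0 0 0 0" --pt "75 0.7 -0.7 0 0 0 0"

```text
time_s: 27.65
tool_pos: [0.6531, -0.0757, 0.172]
eef_rot: [[-1.0, -0.006, 0.001], [-0.006, 1.0, -0.001], [-0.001, -0.001, -1.0]]
wrist_force: [-0.4, -0.4, -0.0]
gripper_width: 0.875
grasp_force: 0.0
```

>>> send_rows --pt "75 0.8 -0.7 0 0 0 0" --pt "75 0.8 -0.7 0 0 0 0" --pt "75 0.8 -0.4 0 0 0 0" --pt "75 0.8 -0.2 0 0 0 0" --pt "75 0.8 0 0 0 0 0" --pt "75 0.7 0 0 0 0 0" --pt "75 0.4 0 0 0 0 0" --pt "75 0.1 0 0 0 0 0" --pt "75 0 0 0 0 0 0" --pt "75 0 0 0 0 0 0"

```text
time_s: 28.65
tool_pos: [0.4471, -0.1554, 0.172]
eef_rot: [[-1.0, -0.005, 0.001], [-0.005, 1.0, -0.0], [-0.001, -0.0, -1.0]]
wrist_force: [0.8, -0.6, 0.1]
gripper_width: 0.877
grasp_force: 0.0
```

>>> send_rows --pt "75 0.06 0.06 0.1 0 0 0" --pt "75 0 0 0.4 0 0 0" --pt "75 0 0 0.6 0 0 0" --pt "75 0 0 0.3 0 0 0" --pt "75 0 0 0 0 0 0" --pt "75 0 0 0 0 0 0"

```text
time_s: 29.25
tool_pos: [0.4439, -0.1525, 0.1156]
eef_rot: [[-1.0, -0.005, -0.0], [-0.005, 1.0, 0.0], [0.0, 0.0, -1.0]]
wrist_force: [-0.4, 0.1, -1.1]
gripper_width: 0.875
grasp_force: 0.0
```

>>> send_rows --pt "75 0 0 0.4 0 0 0" --pt "75 0 0 0.6 0 0 0" --pt "75 0 0 0.6 0 0 0" --pt "75 0 0 0.5 0 0 0" --pt "75 0 0 0.2 0 0 0" --pt "75 0 0 0.08 0 0 0" --pt "75 0 0 0 0 0 0" --pt "45 0 0 0 0 0 0" --pt "45 0 0 0 0 0 0" --pt "45 0 0 0 0 0 0" --pt "45 0 0 0 0 0 0" --pt "45 0 0 0 0 0 0"

```text
time_s: 30.45
tool_pos: [0.4444, -0.1532, 0.0217]
eef_rot: [[-1.0, -0.005, 0.002], [-0.005, 1.0, -0.001], [-0.002, -0.001, -1.0]]
wrist_force: [0.4, -0.7, 5.9]
gripper_width: 0.549
grasp_force: 40.2
```

>>> send_rows --pt "45 0 0 -0.2 0 0 0" --pt "45 0 0 -0.5 0 0 0" --pt "45 0 0 -0.8 0 0 0" --pt "45 0 0 -0.8 0 0 0" --pt "45 0 0 -0.7 0 0 0" --pt "45 0 0 -0.5 0 0 0" --pt "45 0 0 -0.2 0 0 0" --pt "45 0 0 0 0 0 0" --pt "45 -0.2 0.1 0 0 0 0" --pt "45 -0.4 0.2 0 0 0 0" --pt "45 -0.6 0.4 0 0 0 0" --pt "45 -0.7 0.5 0 0 0 0"

```text
time_s: 31.65
tool_pos: [0.519, -0.1042, 0.167]
eef_rot: [[-1.0, -0.003, -0.003], [-0.003, 1.0, 0.0], [0.003, 0.0, -1.0]]
wrist_force: [1.4, -0.0, -1.9]
gripper_width: 0.547
grasp_force: 41.7
```

>>> send_rows --pt "45 -0.7 0.5 0 0 0 0" --pt "45 -0.7 0.5 0 0 0 0" --pt "45 -0.6 0.5 0 0 0 0" --pt "45 -0.5 0.5 0 0 0 0" --pt "45 -0.3 0.4 0 0 0 0" --pt "45 -0.15 0.2 0 0 0 0" --pt "45 0 0.1 0 0 0 0" --pt "45 0 0 0 0 0 0" --pt "45 0 0 0 0 0 0"

```text
time_s: 32.55
tool_pos: [0.6359, 0.0029, 0.1683]
eef_rot: [[-1.0, -0.004, -0.001], [-0.004, 1.0, -0.001], [0.001, -0.001, -1.0]]
wrist_force: [0.0, -1.5, -2.0]
gripper_width: 0.548
grasp_force: 41.7
```

>>> send_rows --pt "45 -0.08 0 0.1 0 0 0" --pt "45 0 0 0.4 0 0 0" --pt "45 0 0 0.7 0 0 0" --pt "45 0 0 0.7 0 0 0" --pt "45 0 0 0.7 0 0 0" --pt "45 0 0 0.4 0 0 0" --pt "45 0 0 0.2 0 0 0" --pt "45 0 0 0.1 0 0 0" --pt "45 0 0 0 0 0 0" --pt "45 0 0 0 0 0 0"

```text
time_s: 33.55
tool_pos: [0.6409, 0.0041, 0.0376]
eef_rot: [[-1.0, -0.005, 0.002], [-0.005, 1.0, 0.0], [-0.002, 0.0, -1.0]]
wrist_force: [-0.7, 0.7, -2.4]
gripper_width: 0.55
grasp_force: 41.6
```

>>> send_rows --pt "45 0.05 0 0.12 0 0 0" --pt "45 0 0 0.1 0 0 0" --pt "45 0 0 0.05 0 0 0" --pt "45 0 0 0.03 0 0 0" --pt "45 0 0 0 0 0 0" --pt "45 0 0 0 0 0 0"

```text
time_s: 34.15
tool_pos: [0.6381, 0.0042, 0.0257]
eef_rot: [[-1.0, -0.005, 0.0], [-0.005, 1.0, -0.0], [-0.0, -0.0, -1.0]]
wrist_force: [-2.0, -0.2, 6.3]
gripper_width: 0.546
grasp_force: 42.4
```

Contact with the floor. I'll release, rise and move clear.

>>> send_rows --pt "60 0 0 0 0 0 0" --pt "75 0 0 0 0 0 0" --pt "75 0 0 0 0 0 0" --pt "75 0 0 0 0 0 0" --pt "75 0 0 -0.4 0 0 0" --pt "75 0 0 -0.8 0 0 0" --pt "75 0 0 -0.8 0 0 0" --pt "75 0 0 -0.8 0 0 0" --pt "75 0 0 -0.8 0 0 0" --pt "75 0 -0.3 -0.6 0 0 0" --pt "75 0 -0.6 0 0 0 0" --pt "75 0 -0.8 0 0 0 0"

```text
time_s: 35.35
tool_pos: [0.6394, -0.0622, 0.1953]
eef_rot: [[-1.0, -0.008, 0.004], [-0.008, 1.0, 0.001], [-0.004, 0.001, -1.0]]
wrist_force: [0.8, 0.1, -0.4]
gripper_width: 0.879
grasp_force: 0.0
```

>>> send_rows --pt "75 0 -0.8 0 0 0 0" --pt "75 0 -0.8 0 0 0 0" --pt "75 0 -0.8 0 0 0 0" --pt "75 0 -0.8 0 0 0 0" --pt "75 0 -0.6 0 0 0 0" --pt "75 0 -0.3 0 0 0 0" --pt "75 0 0 0 0 0 0" --pt "75 0 0 0 0 0 0"

```text
time_s: 36.15
tool_pos: [0.6394, -0.2259, 0.1929]
eef_rot: [[-1.0, -0.006, 0.0], [-0.006, 1.0, 0.002], [-0.0, 0.002, -1.0]]
wrist_force: [0.5, -0.5, 0.2]
gripper_width: 0.877
grasp_force: 0.0
```

```bash
python3 - <<'E'
from h import *
im,W=cloud("top"); cv2.imwrite("pics/t5.png",im[100:300,80:440].repeat(2,0).repeat(2,1))
b=im[...,0].astype(int);r=im[...,2].astype(int)
m=((b-r>90)&(np.nan_to_num(W[...,2],nan=-1)>.03)&(W[...,0]<.8)).astype(np.uint8)
k,l,s,c=cv2.connectedComponentsWithStats(m)
for i in range(1,k):
    if s[i,4]>40: p=W[l==i]; print(np.nanmean(p,0).round(4), np.nanpercentile(p[:,2],75).round(4))
q=W[236:264,190:222].reshape(-1,3); q=q[(q[:,2]>.02)&(q[:,2]<.09)]; print("beaker",cv2.minAreaRect(q[:,:2].astype(np.float32)*1000)[0])
im,W=cloud("scene"); cv2.imwrite("pics/s5.png",cv2.resize(im[100:300,130:420],None,fx=2.7,fy=2.7))
E
```

```text
[ 7.073e-01 -6.000e-04  1.265e-01] 0.128
[0.6359 0.0038 0.1259] 0.1274
[0.5658 0.3153 0.0843] 0.0858
[0.5688 0.0098 0.1258] 0.1275
[0.4905 0.3265 0.0845] 0.0861
[0.4182 0.3357 0.0842] 0.0856
beaker (440.6458740234375, 147.63363647460938)
```

View pics/t5.png

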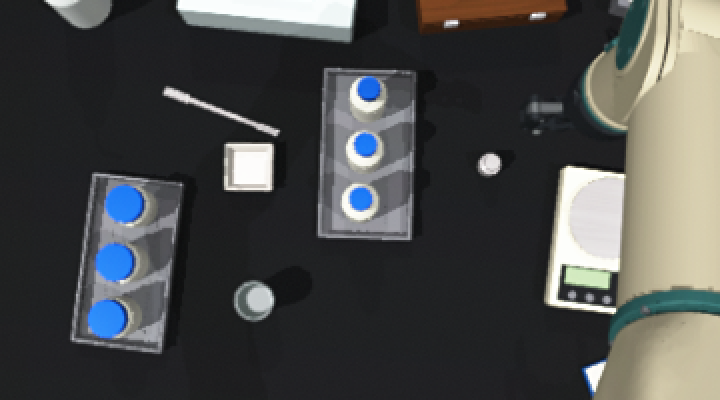

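View pics/s5.png

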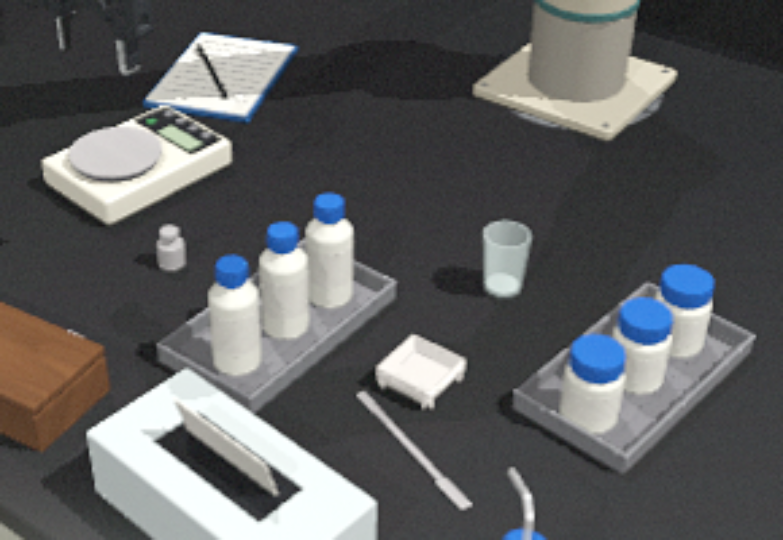

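Both pictures show three jars and three bottles upright in their trays. The kept pieces and the beaker are where they were, and the gripper is clear.

```bash
python3 -c "
from bench import *
print(close_job())"
```

```text
the job is handed in; nothing more can be done
None
```

The job is handed in at about 36 s: both jars and both bottles stand upright in their matching trays, and the final pictures show the kept jar, the kept bottle and the beaker where they were.

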